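# Seat a statuette's hexagonal tenon in the carver's holding stand

### The arm

A 7-joint arm with a two-finger parallel gripper is mounted at the origin on the work surface. World frame = base frame: x ahead of the robot, y to its left, z up, the work surface at z = 0. Lengths are in m, angles in rad, forces in N, time in s.
With the tool pointing down it reaches from about 0.4 to 0.85 m from the base axis. Payload 4.5 kg.
Tool frame: the origin (TCP) lies on the centre line of the jaws, within the pads' length; the fingertips stand 25 mm ahead of it and the grasp point (between the pads) lies 6 mm ahead of it (robot.tips_ahead is the distance from the TCP to the fingertips, in m); z points along the fingers, y is the line along which they close (so a half turn about z gives the same grasp; the last joint's range is limited). The gripper opens to 88 mm and grips with 3 to 60 N. Pads are 18 mm wide; open, the fingers measure 123 mm over their backs; the gripper's body (75 mm by 187 mm) begins 45 mm behind the grasp point.
Start: joints at [1.165, 0.689, -0.195, 1.565, 0.157, 0.902, -0.215], TCP at [0.266, -0.566, 0.264] pointing down, gripper open.
Joint ranges: [-3.01, 3.01], [-0.46, 2.08], [-1.47, 1.51], [0.13, 2.56], [-1, 4.14], [0.04, 2.09], [-2.66, 2.66]. Speed limits (rad/s): [2.57, 2.57, 3.14, 3.14, 3.14, 3.14, 3.14].

### API

Orientations are given as a unit quaternion [x, y, z, w].
In Python, from plant import robot gives the robot as it stands. The module is installed in compiled form; this text tells all that it offers.
- The arm moves only by the tool carry_out, never from a script. Its argument "plan" is a list of rows, each an object of numbers: "rx", "ry", "rz": the turn, a rotation vector about the world's x, y, z in degrees; "tx", "ty", "tz": the shift along the world's x, y, z in cm; "claw": the finger opening in cm, from 0 to 8.81. A call has 1 to 20 rows; each row shifts and turns the commanded pose from where the row before left it; what a row does not reach is not made up. A row lasts 1/8 s, in which the tool goes at most 62.5 mm and 10.7 degrees, less where a joint would pass 70% of its speed; a pose out of reach is approached as far as the arm can. A call is refused whole if a number of a shift passes 6.25 or a number of a turn 10.7, either way. A call with a gripper value outside its range is refused whole. The fingers move at their own pace and stop on an object; "newtons" is the grip in N (left out, the last holds). Time passes only in rows, so rows that do not move let the fingers close. It gives the time, the measured TCP pose, the force, the opening and the grip force at its end, in the units of the state.
- robot.get_state(): the state, without advancing time (a new reading comes with each control period).
- robot.camera(name): name is "scene" or "top" or "wrist"; returns a dict with "color" (400x640x3 uint8, red, green, blue), "camera_matrix" (3x3 intrinsics, pixels), "distortion" ([k1, k2, p1, p2, k3] as OpenCV has them; the pictures are not rectified), "rvec" (rotation vector, rad) and "tvec" (3), from world to camera coordinates, as OpenCV has them; the wrist camera has in their place "mount" (4x4, takes a point from camera to tool coordinates, whose origin is the TCP and whose axes are the flange's). Camera axes: x right, y down, z forward; pixel columns grow to the right and rows downward; lengths in m; the calibration is good to about 2 mm. A picture is of the moment at which its call begins: read the wrist's pose just before it. There is no depth.
- robot.close_job(): hands the job in; it is judged then, once.
The state is a dict: "clock": time; "q": joint angles; "qvel": joint speeds; "effort": joint torques, N m; "tool_pos": TCP position; "tool_rot": TCP orientation; "ft_force": force on the tool from outside, world axes, zero at the start; "wrist_torque": the same for the moment, N m; "finger_gap": finger opening in m; "grip_force": force on a finger pad.
Only numpy, scipy, OpenCV 4.12 (cv2) and the standard library are available. Lean on these libraries where they do the work, as an engineer would, in place of code of your own. Each camera call takes 0.05 s, during which the arm holds its last target. There are 200 camera calls.

### The job

Pick up the half-carved wooden statuette and set it upright in the holding stand: shuffle its hexagonal tenon gently over the loose hexagonal pocket until it falls in fully home, with the round collar flat on the stand's plate, then let go. The pocket is several millimetres off the stand's centre, so find it by feel, never forcing the soft wood (keep every push or knock on the stand under 30 N), do not drop it in from above, and leave the mallet, glue bottle and gouge where they are.

Things in the scene. Friction and masses are not known exactly. Their poses are not given: they have to be found in the camera images.
- statuette: Half-carved pale wood figure standing upright on the bench, 99 mm tall, 0.15 to 0.31 kg. Origin: centre of its underside. Bottom: hexagonal tenon 20 mm tall, 34 mm across flats (flats face +y and -y, corners point to +x and -x). Above it a round collar, 56 mm diameter, z 20 to 26 mm. Its face looks to -x; any of the six ways round in the pocket is right.
- waist (a point): Centre of the statuette's square waist, the place to grip: 34 x 34 mm, faces square to the statuette's x and y, from 26 to 66 mm above its underside; this point is at 46 mm. Above the waist are the neck and a round head, at most 30 mm wide.
- stand: Carver's holding stand, fixed to the bench. Origin: centre of its underside. Dark square slab 120 x 120 x 30 mm; rigidly on it a hexagonal plate 84 mm across flats with level top at z = 54 mm and, in its middle, a hexagonal pocket 36.8 mm across flats, 24 mm deep. Fully home, the collar rests on the plate and the statuette's origin is 34 mm above this origin.
- stand_top (a point): Point over the SLAB's centre at the plate's top. The plate was set by eye: the pocket's true centre lies up to 6 mm from here along the stand's x and as much along y, different every time and not in this pose; pocket corners point to the stand's +x and -x, but turned up to 3 degrees either way. Play round a centred tenon 1.4 mm; no lead-in chamfer.
- mallet: Bystander: round wooden mallet lying on the bench, head 72 mm diameter and 100 mm long, handle 130 mm. Leave alone.
- glue: Bystander: white plastic glue bottle standing upright, 48 mm diameter, 120 mm tall. Leave alone.
- gouge: Bystander: carving gouge lying on the bench, wooden handle 130 mm, steel blade 120 mm. Leave alone.
There are look-alikes about, which are no part of the job. What is shaped like the statuette but black is not meant.

How it is judged:
By the outcome, as a careful person would: the job done as asked, in the order asked, and still so for the second after the job is handed in, with the robot touching nothing.
It also fails if it takes over 72 s, if anything falls off the work surface, if the arm or the gripper's body presses on something with over 40 N, if the wrist force passes 120 N, or if a joint passes its speed limit or range.

## Working session

There is one attempt and no reset: what is moved stays moved. The work goes in short steps, Python scripts to look and compute and a tool call to move; the robot and the scene stay as the last step left them, time stands still between calls to the robot, and variables do not carry over. Pictures are saved under pics/ and viewed, at most 10 in all, crops included, and the job is handed in when it is done.

Besides the shell and the picture viewer there is one more tool, called after ">>>" in YAML: its name, and indented under it one key for each argument. carry_out: Moves the arm, as the interface text tells. Its arguments: {"type":"object","properties":{"plan":{"type":"array","items":{"type":"object","properties":{"rx":{"type":"number"},"ry":{"type":"number"},"rz":{"type":"number"},"tx":{"type":"number"},"ty":{"type":"number"},"tz":{"type":"number"},"claw":{"type":"number"}}}},"newtons":{"type":"number"}},"required":["plan"]}

```bash
mkdir -p pics; python3 - <<'E'
from plant import robot
import cv2,pickle
s=robot.get_state();print(s['clock'],s['tool_pos'],s['tool_rot'],s['ft_force'])
d={}
for n in("scene","top"):
    c=robot.camera(n);d[n]=c;cv2.imwrite(f'pics/{n}0.png',c['color'][:,:,::-1])
    print(n,c['camera_matrix'],c['distortion'],c['rvec'],c['tvec'])
pickle.dump(d,open('cam0.pkl','wb'))
E
```

```text
0.0 [ 0.26577826 -0.56501081  0.26291124] [ 9.75906086e-01  2.18189034e-01 -2.90514451e-04 -8.78408213e-04] [-0.95675841  0.55628387  0.74293459]
scene [[425.72576255   0.         314.64962543]
 [  0.         425.72576255 198.10393929]
 [  0.           0.           1.        ]] [-0.07760742  0.          0.          0.          0.        ] [ 2.41425608  0.60148727 -0.21723242] [-0.52024158 -0.16878009  1.07382012]
top [[361.48515897   0.         323.34478825]
 [  0.         361.48515897 201.47298539]
 [  0.           0.           1.        ]] [-0.04386876  0.          0.          0.          0.        ] [ 2.12288619 -2.11996807  0.20448412] [-0.0126472   0.57815713  0.6408884 ]
```

View pics/scene0.png

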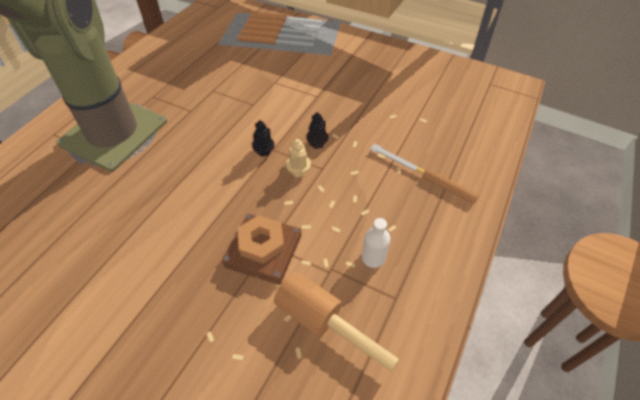

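View pics/top0.png

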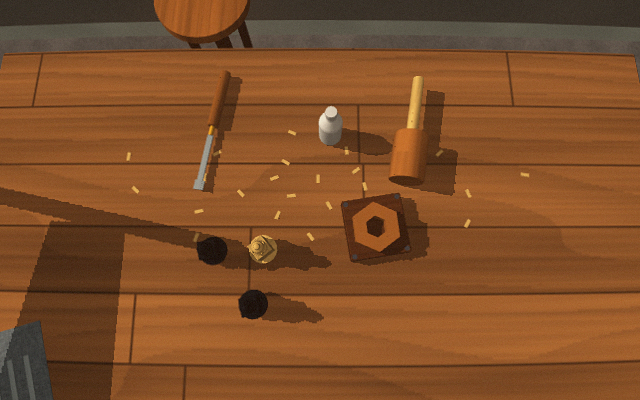

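The scene view shows the pale statuette at (298,158), the stand at (262,240), and two black look-alikes at (262,138) and (317,130). In the top view the statuette is at (263,249), the pocket at (376,226), and the blacks at (211,250) and (253,304).

```bash
cat > h.py <<'E'
import numpy as np,cv2,pickle
from scipy.spatial.transform import Rotation as R
def ray(c,px,T=None):
    p=cv2.undistortPoints(np.array(px,float).reshape(-1,1,2),c['camera_matrix'],c['distortion'])[:,0]
    d=np.c_[p,np.ones(len(p))]
    if T is not None: return T[:3,3],d@T[:3,:3].T
    r=cv2.Rodrigues(c['rvec'])[0];return -r.T@np.ravel(c['tvec']),d@r
def onz(c,px,z,T=None):
    o,d=ray(c,px,T);return o+d*((z-o[2])/d[:,2])[:,None]
def tri(o1,d1,o2,d2):
    A=np.c_[d1,-d2];t=np.linalg.lstsq(A,o2-o1,rcond=None)[0]
    a,b=o1+t[0]*d1,o2+t[1]*d2;return (a+b)/2,np.linalg.norm(a-b)
def wristT(s,c):
    T=np.eye(4);T[:3,:3]=R.from_quat(s['tool_rot']).as_matrix();T[:3,3]=s['tool_pos'];return T@c['mount']
def blobs(m,amin=30):
    n,l,st,ce=cv2.connectedComponentsWithStats(m.astype(np.uint8))
    return [(st[i],ce[i],l==i) for i in range(1,n) if st[i][4]>=amin]
E
python3 - <<'E'
from h import *
d=pickle.load(open('cam0.pkl','rb'));t,s=d['top'],d['scene']
for n,roi in(('top',(170,330,190,330)),('scene',(110,220,240,340))):
    hsv=cv2.cvtColor(d[n]['color'],cv2.COLOR_RGB2HSV);g=np.zeros(hsv.shape[:2],bool);g[roi[0]:roi[1],roi[2]:roi[3]]=1
    print(n,hsv[249 if n=='top' else 160,263 if n=='top' else 298])
    for nm,m in(('pale',(hsv[...,1]<150)&(hsv[...,2]>120)),('black',hsv[...,2]<35)):
        for st,ce,_ in blobs(m&g,60): print(nm,st,ce)
for nm,z,px in(('statuette',.03,[(263,249)]),('blackA',.05,[(211,250)]),('blackB',.05,[(253,304)]),('pocket',.054,[(376,226)]),('glue',.0,[(330,135)]),('mallet',.03,[(407,158)])): print(nm,onz(t,px,z).round(3))
print(onz(s,[(298,172)],.023))
print(tri(*[x[0] if x.ndim>1 else x for x in (*ray(t,[(376,226)]),*ray(s,[(261,236)]))]))
E
```

```text
top [ 17 167 113]
pale [192 170  14  20 166] [199.07228916 180.25301205]
black [197 237  30  27 528] [212.55681818 250.35037879]
black [239 290  29  29 494] [253.69230769 304.57692308]
scene [ 18 107 159]
pale [ 240  110  100  110 9788] [289.50255415 167.73487944]
black [254 126  16  29 226] [260.53982301 141.4159292 ]
statuette [[0.488 0.106 0.03 ]]
blackA [[0.485 0.202 0.05 ]]
blackB [[0.386 0.118 0.05 ]]
pocket [[ 0.531 -0.112  0.054]]
glue [[ 0.735 -0.026  0.   ]]
mallet [[ 0.674 -0.183  0.03 ]]
[[0.50192747 0.08569685 0.023     ]]
(array([ 0.53215963, -0.11212564,  0.05079822]), np.float64(0.002183408877376836))
```

>>> carry_out:
  plan:
    - {"tx":2,"ty":4,"tz":0.5}
    - {"tx":2.5,"ty":5,"tz":0.5}
    - {"tx":2.5,"ty":5,"tz":0.5}
    - {"tx":2.5,"ty":5,"tz":0.5}
    - {"tx":2.5,"ty":5,"tz":0.5}
    - {"tx":2.5,"ty":5,"tz":0.5}
    - {"tx":2.5,"ty":5,"tz":0.5}
    - {"tx":2.5,"ty":5,"tz":0.5}
    - {"tx":2.5,"ty":4}
    - {"tx":1,"ty":2}
    - {}

```text
validation failed for argument at $.pl...
```

```bash
python3 - <<'E'
from plant import robot
from h import *
s=robot.get_state();c=robot.camera('wrist')
print(s['tool_pos'],s['tool_rot'],s['ft_force'],c['mount'],c['camera_matrix'])
pickle.dump((s,c),open('w1.pkl','wb'));cv2.imwrite('pics/w1.png',c['color'][:,:,::-1])
E
```

```text
[ 0.26583321 -0.56508207  0.26303538] [ 9.75912350e-01  2.18161570e-01 -2.31888789e-04 -7.49277095e-04] [ 0.20559554 -0.11031577  0.25906242] [[ 6.22311660e-04 -9.63653641e-01 -2.67154023e-01  6.78697104e-02]
 [ 9.99999722e-01  7.09637589e-04 -2.30329152e-04  7.15464853e-04]
 [ 4.11540063e-04 -2.67153806e-01  9.63653815e-01 -1.19987950e-01]
 [ 0.00000000e+00  0.00000000e+00  0.00000000e+00  1.00000000e+00]] [[291.3182746    0.         324.21868314]
 [  0.         291.3182746  204.17218016]
 [  0.           0.           1.        ]]
```

View pics/w1.png

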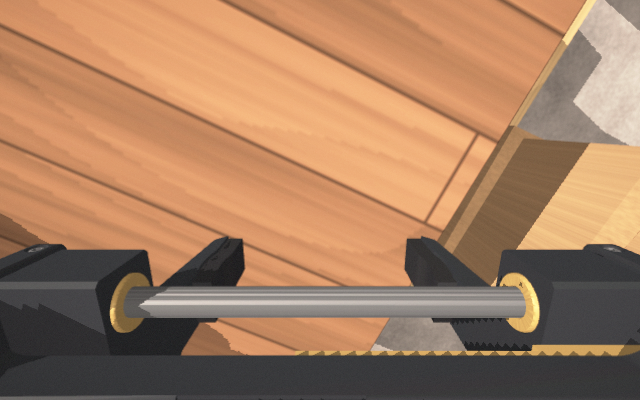

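The wrist view shows bare bench and the open jaws. The image centre looks roughly under the TCP, so I will hover over the targets directly.

>>> carry_out:
  plan:
    - {"tx":2,"ty":4,"tz":0.5}
    - {"tx":2.5,"ty":5,"tz":0.5}
    - {"tx":2.5,"ty":5,"tz":0.5}
    - {"tx":2.5,"ty":5,"tz":0.5}
    - {"tx":2.5,"ty":5,"tz":0.5}
    - {"tx":2.5,"ty":5,"tz":0.5}
    - {"tx":2.5,"ty":5,"tz":0.5}
    - {"tx":2.5,"ty":5,"tz":0.5}
    - {"tx":2.5,"ty":4,"tz":0}
    - {"tx":1,"ty":2,"tz":0}
    - {"tx":0,"ty":0,"tz":0}

```text
validation failed for argument at $.pl...
```

```bash
python3 - <<'E'
from plant import robot
from h import *
s=robot.get_state();c=robot.camera('wrist')
print(s['clock'],s['tool_pos'],s['tool_rot'],s['ft_force'])
pickle.dump((s,c),open('w1.pkl','wb'));cv2.imwrite('pics/w1b.png',c['color'][:,:,::-1])
E
```

```text
0.15 [ 0.26588265 -0.56515318  0.26307404] [ 9.75910383e-01  2.18170629e-01 -2.05406032e-04 -6.77599824e-04] [-0.04943415  0.05790227 -0.02480968]
```

View pics/w1b.png

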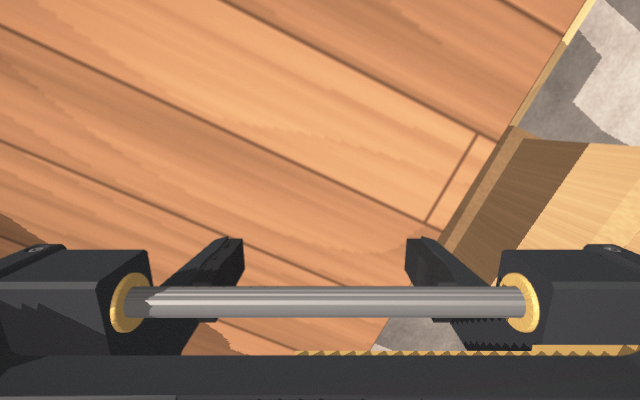

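The view is unchanged because the move was refused. I'll try a row with every field filled in.

>>> carry_out:
  plan:
    - {"tx":2.0,"ty":4.0,"tz":0.5,"rx":0,"ry":0,"rz":0,"claw":8.8}
  newtons: 20

```text
clock: 0.32
tool_pos: [0.2836, -0.5278, 0.2679]
tool_rot: [0.977, 0.215, -0.001, 0.001]
ft_force: [1.1, 0.1, 0.0]
finger_gap: 0.0881
grip_force: 0.0
```

>>> carry_out:
  plan:
    - {"tx":2.5,"ty":5,"tz":0.5,"rx":0,"ry":0,"rz":0,"claw":8.8}
    - {"tx":2.5,"ty":5,"tz":0.5,"rx":0,"ry":0,"rz":0,"claw":8.8}
    - {"tx":2.5,"ty":5,"tz":0.5,"rx":0,"ry":0,"rz":0,"claw":8.8}
    - {"tx":2.5,"ty":5,"tz":0.5,"rx":0,"ry":0,"rz":0,"claw":8.8}
    - {"tx":2.5,"ty":5,"tz":0.5,"rx":0,"ry":0,"rz":0,"claw":8.8}
    - {"tx":2.5,"ty":5,"tz":0.5,"rx":0,"ry":0,"rz":0,"claw":8.8}
    - {"tx":2.5,"ty":5,"tz":0.5,"rx":0,"ry":0,"rz":0,"claw":8.8}
    - {"tx":3,"ty":4,"tz":0,"rx":0,"ry":0,"rz":0,"claw":8.8}
    - {"tx":1,"ty":2,"tz":0,"rx":0,"ry":0,"rz":0,"claw":8.8}
    - {"tx":0,"ty":0,"tz":0,"rx":0,"ry":0,"rz":0,"claw":8.8}
  newtons: 20

```text
clock: 1.58
tool_pos: [0.5017, -0.1136, 0.3036]
tool_rot: [0.975, 0.22, 0.0, -0.0]
ft_force: [-1.1, 0.1, -0.5]
finger_gap: 0.088
grip_force: 0.0
```

```bash
python3 - <<'E'
from plant import robot
from h import *
s=robot.get_state();c=robot.camera('wrist')
print(s['clock'],s['tool_pos'],s['tool_rot'],s['ft_force'])
pickle.dump((s,c),open('w1.pkl','wb'));cv2.imwrite('pics/w2.png',c['color'][:,:,::-1])
E
```

```text
1.575 [ 0.50171073 -0.11360456  0.30361261] [ 9.75461533e-01  2.20169576e-01  1.60017708e-04 -3.59502194e-04] [-1.10638501  0.0829939  -0.48004408]
```

View pics/w2.png

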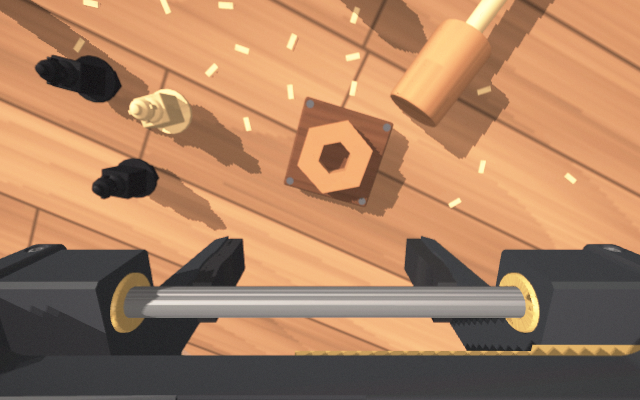

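The wrist view shows the stand with its pocket at (334,157), the pale statuette at about (165,112) with collar, and the blacks left of it at (80,78) and (125,180). Next I'll segment the plate.

```bash
cat > plate.py <<'E'
from h import *
def hexfit(px,c,T,z=.054):
    # centroid+orientation of hexagon from contour -> world
    P=onz(c,px,z,T)[:,:2].astype(np.float32)
    m=cv2.moments(P.reshape(-1,1,2));ce=np.array([m['m10'],m['m01']])/m['m00']
    v=P-ce;th=np.unwrap(np.arctan2(v[:,1],v[:,0]));r=np.hypot(*v.T)
    best=max(np.arange(-30,30,.25),key=lambda a:-np.std(r*np.cos((np.degrees(th)-a+30)%60*np.pi/180-np.pi/6)))
    ap=r*np.cos((np.degrees(th)-best+30)%60*np.pi/180-np.pi/6)
    return ce,best,2*np.median(ap),np.sqrt(abs(m['m00']))
E
python3 - <<'E'
from plate import *
def run(n,c,T,ctr,smp,rad):
    im=cv2.GaussianBlur(c['color'],(3,3),0).astype(int);ref=im[smp[1],smp[0]]
    m=(np.abs(im-ref).sum(2)<45)
    yy,xx=np.mgrid[:400,:640];m&=np.hypot(xx-ctr[0],yy-ctr[1])<rad
    b=max(blobs(m),key=lambda t:t[0][4]);print(n,ref,b[0])
    cs,h=cv2.findContours(b[2].astype(np.uint8),cv2.RETR_CCOMP,cv2.CHAIN_APPROX_NONE)
    for k,q in enumerate(cs):
        if len(q)>25: print(' hole' if h[0][k][3]>=0 else ' outer',*hexfit(q[:,0],c,T))
    print({i:im[ctr[1],i].tolist() for i in range(ctr[0]-rad,ctr[0]+rad,4)} if n=='wrist' else '')
s,c=pickle.load(open('w1.pkl','rb'));T=wristT(s,c)
run('wrist',c,T,(336,157),(312,150),55)
d=pickle.load(open('cam0.pkl','rb'));run('top',d['top'],None,(376,227),(358,226),40)
run('scene',d['scene'],None,(261,236),(244,236),35)
# slab corner screws z=.03
px=[(310,104),(387,127),(362,201),(290,181)]
P=onz(c,px,.03,T);print(P.round(4),P.mean(0))
px=[(341.5,202),(403,194),(411,255),(350,262)];P=onz(d['top'],px,.03);print(P.round(4),P.mean(0))
for q in((165,112),(80,78),(130,180)):print(onz(c,[q],.03,T))
E
```

```text
wrist [247 179 120] [ 298  121   73   71 2887]
 outer [ 0.53136368 -0.11386812] -23.5 0.08047338270964902 0.0749018428947818
 hole [ 0.53155203 -0.1130544 ] -22.75 0.038585796982675245 0.03593270126508166
{281: [217, 149, 106], 285: [217, 149, 106], 289: [201, 137, 97], 293: [157, 99, 70], 297: [158, 100, 71], 301: [244, 175, 118], 305: [246, 178, 120], 309: [246, 178, 120], 313: [246, 177, 119], 317: [245, 177, 118], 321: [104, 68, 49], 325: [99, 65, 48], 329: [100, 65, 48], 333: [102, 66, 48], 337: [102, 66, 49], 341: [103, 67, 49], 345: [118, 75, 55], 349: [229, 158, 107], 353: [245, 178, 119], 357: [245, 178, 119], 361: [245, 178, 119], 365: [245, 177, 119], 369: [221, 152, 103], 373: [103, 67, 49], 377: [101, 65, 47], 381: [107, 72, 52], 385: [154, 108, 77], 389: [158, 110, 79]}
top [164  91  36] [ 353  202   46   49 1290]
 outer [ 0.5311659  -0.11156935] -23.75 0.08109725764853623 0.07550126835196697
 hole [ 0.53097854 -0.111203  ] -25.25 0.039092879774902445 0.03634008347270012

scene [201 144  94] [ 237  209   51   47 1201]
 outer [ 0.53140805 -0.10626819] -17.0 0.08646182795627859 0.07921461069862949
 hole [ 0.53190635 -0.11211358] -24.0 0.04079542568234953 0.037754329785472496

[[ 0.577  -0.058   0.03  ]
 [ 0.5944 -0.1607  0.03  ]
 [ 0.4916 -0.1773  0.03  ]
 [ 0.4743 -0.0751  0.03  ]] [ 0.5343584  -0.11779412  0.03      ]
[[ 0.5821 -0.0481  0.03  ]
 [ 0.5986 -0.172   0.03  ]
 [ 0.4771 -0.1829  0.03  ]
 [ 0.4637 -0.0637  0.03  ]] [ 0.53036914 -0.1166957   0.03      ]
[[0.48772597 0.10648102 0.03      ]]
[[0.48112524 0.21421366 0.03      ]]
[[0.38130905 0.12320741 0.03      ]]
```

>>> carry_out:
  plan:
    - {"tx":-0.4,"ty":4,"tz":-0.5,"rx":0,"ry":0,"rz":0,"claw":8.8}
    - {"tx":-0.4,"ty":5,"tz":-1,"rx":0,"ry":0,"rz":0,"claw":8.8}
    - {"tx":-0.4,"ty":5,"tz":-1,"rx":0,"ry":0,"rz":0,"claw":8.8}
    - {"tx":-0.2,"ty":5,"tz":-1,"rx":0,"ry":0,"rz":0,"claw":8.8}
    - {"tx":0,"ty":3,"tz":0,"rx":0,"ry":0,"rz":0,"claw":8.8}
    - {"tx":0,"ty":0,"tz":0,"rx":0,"ry":0,"rz":0,"claw":8.8}

```text
clock: 2.38
tool_pos: [0.487, 0.105, 0.2687]
tool_rot: [0.976, 0.219, -0.0, -0.0]
ft_force: [-0.3, -0.7, 0.1]
finger_gap: 0.0881
grip_force: 0.0
```

```bash
python3 - <<'E'
from plant import robot
from h import *
s=robot.get_state();c=robot.camera('wrist')
print(s['clock'],s['tool_pos'],s['tool_rot'],s['ft_force'],s['q'])
pickle.dump((s,c),open('w3.pkl','wb'))
o=cv2.resize(c['color'][60:260,220:460],(800,667),interpolation=cv2.INTER_CUBIC)[:600]
cv2.imwrite('pics/w3.png',o[:,:,::-1])
E
```

```text
2.375 [0.48695493 0.10497757 0.26870781] [ 9.75688945e-01  2.19159937e-01 -3.85328919e-05 -4.67728715e-05] [-0.29305528 -0.72473456  0.12018929] [-0.19818008  0.51841701 -0.16434878  1.93569126  0.12642364  0.69731024
 -1.56727008]
```

View pics/w3.png

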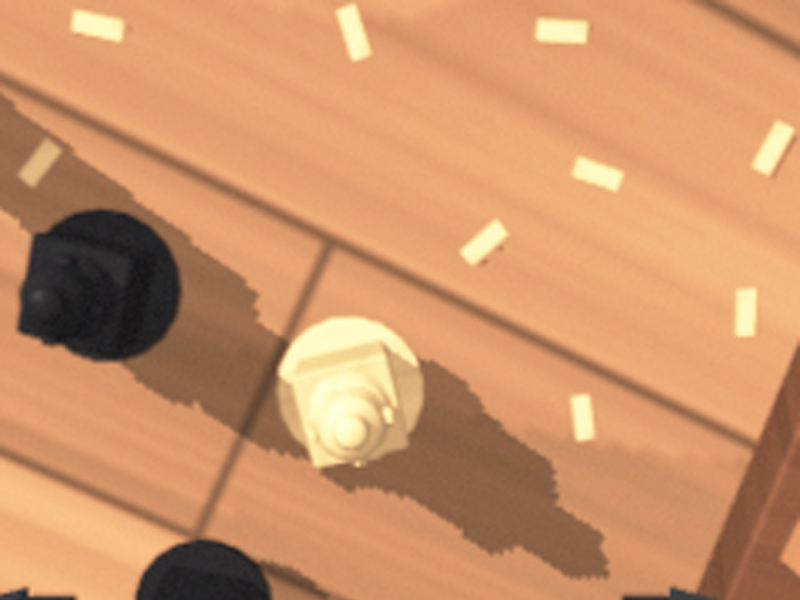

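The crop shows the collar centred near crop (350,389). The waist-top corners are at about (292,380), (385,345), (410,440) and (316,467), the head is at (352,428), and the nose points right.

```bash
python3 - <<'E'
from h import *
s1,c1=pickle.load(open('w1.pkl','rb'));s3,c3=pickle.load(open('w3.pkl','rb'));T1=wristT(s1,c1);T3=wristT(s3,c3)
f=lambda p:(220+p[0]*.3-.35,60+p[1]*.3-.35)
out=[]
for c,ctr in((c1,(160,112)),(c3,(325,180))):
    im=c['color'].astype(int);hsv=cv2.cvtColor(c['color'],cv2.COLOR_RGB2HSV)
    yy,xx=np.mgrid[:400,:640]
    m=(hsv[...,1]<130)&(hsv[...,2]>130)&(hsv[...,0]>14)&(np.hypot(xx-ctr[0],yy-ctr[1])<42)
    b=max(blobs(m),key=lambda t:t[0][4]);print(b[0],b[1]);out.append(b)
q=cv2.findContours(out[1][2].astype(np.uint8),0,cv2.CHAIN_APPROX_NONE)[0][0][:,0]
P=onz(c3,q,.026,T3)[:,:2];top=q[:,1]<176  # collar's upper part
A=np.c_[2*P[top],np.ones(top.sum())];x=np.linalg.lstsq(A,(P[top]**2).sum(1),rcond=None)[0]
print('collar',x[:2],'r',np.sqrt(x[2]+x[:2]@x[:2]))
W=onz(c3,[f(p) for p in((292,380),(385,345),(410,440),(316,467))],.066,T3)[:,:2]
print('waist',W.mean(0));e=np.roll(W,-1,0)-W;print(np.linalg.norm(e,axis=1),np.degrees(np.arctan2(e[:,1],e[:,0])))
h1=(136,109);o1,d1=ray(c1,[h1],T1);o3,d3=ray(c3,[f((352,428))],T3);print('head',tri(o1,d1[0],o3,d3[0]))
o1,d1=ray(c1,[(167,112)],T1);o3,d3=ray(c3,[f((350.5,389))],T3);print('collar3d',tri(o1,d1[0],o3,d3[0]))
h=onz(c3,[f((352,426)),f((390,412))],.09,T3);print('head/nose',h)
d=pickle.load(open('cam0.pkl','rb'))
E
```

```text
[ 128   88   64   46 2072] [162.26351351 110.78281853]
[ 303  154   44   47 1579] [324.52058265 176.73780874]
collar [0.49058997 0.10584108] r 0.02720691865402969
waist [0.49115197 0.1055023 ]
[0.03318328 0.03351687 0.03349697 0.03111263] [ -43.97154012 -139.34571278  131.85239427   39.82144749]
head (array([0.48998886, 0.10481561, 0.09310014]), np.float64(0.0012449424181440849))
collar3d (array([0.48969121, 0.10537514, 0.02740235]), np.float64(0.0026521667761896153))
head/nose [[0.49059451 0.10482904 0.09      ]
 [0.49973056 0.09600325 0.09      ]]
```

Two views agree: centre (0.4907, 0.1055), head about 0.095 high, collar at 0.027, and waist faces at about 43°. I'll grip at about 59 mm so the gripper body clears the head.

>>> carry_out:
  plan:
    - {"tx":0.4,"ty":0.05,"tz":-2,"rx":0,"ry":0,"rz":9,"claw":8.8}
    - {"tx":0,"ty":0,"tz":-3,"rx":0,"ry":0,"rz":8.7,"claw":8.8}
    - {"tx":0,"ty":0,"tz":-3,"rx":0,"ry":0,"rz":0,"claw":8.8}
    - {"tx":0,"ty":0,"tz":0,"rx":0,"ry":0,"rz":0,"claw":8.8}

```text
clock: 2.92
tool_pos: [0.4901, 0.1014, 0.1874]
tool_rot: [0.932, 0.364, -0.003, 0.001]
ft_force: [0.4, 0.5, -0.5]
finger_gap: 0.0881
grip_force: 0.0
```

```bash
python3 - <<'E'
from plant import robot
from h import *
s=robot.get_state();c=robot.camera('wrist')
print(s['clock'],s['tool_pos'],R.from_quat(s['tool_rot']).as_matrix()[:,0],s['ft_force'])
pickle.dump((s,c),open('w4.pkl','wb'))
cv2.imwrite('pics/w4.png',c['color'][:,:,::-1])
E
```

```text
2.925 [0.49010516 0.10135795 0.18737843] [ 0.73544676  0.67756217 -0.00524996] [ 0.41591414  0.48917336 -0.49431825]
```

View pics/w4.png

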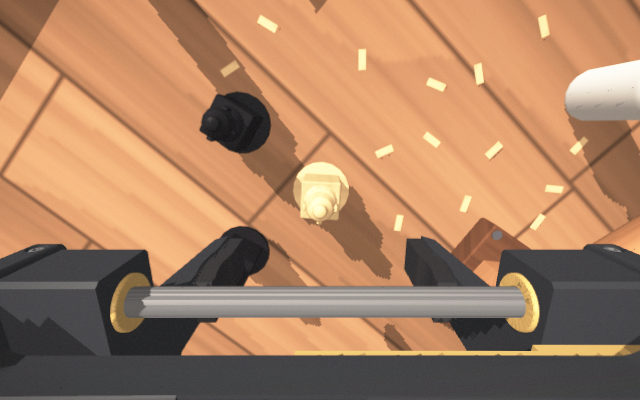

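The waist now looks square with the jaws. The statuette is at (321,195), almost centred between them, with the black clear of the left finger. I'll correct the 4 mm y drift and descend.

>>> carry_out:
  plan:
    - {"tx":0.05,"ty":0.4,"tz":-2,"rx":0,"ry":0,"rz":0,"claw":8.8}
    - {"tx":0,"ty":0,"tz":-2,"rx":0,"ry":0,"rz":0,"claw":8.8}
    - {"tx":0,"ty":0,"tz":-1,"rx":0,"ry":0,"rz":0,"claw":8.8}
    - {"tx":0,"ty":0,"tz":0,"rx":0,"ry":0,"rz":0,"claw":8.8}

```text
clock: 3.48
tool_pos: [0.4919, 0.1083, 0.1392]
tool_rot: [0.931, 0.365, 0.0, 0.0]
ft_force: [-0.9, 0.2, -0.2]
finger_gap: 0.0885
grip_force: 0.0
```

```bash
python3 - <<'E'
from plant import robot
from h import *
s=robot.get_state();c=robot.camera('wrist');T=wristT(s,c)
pickle.dump((s,c),open('w5.pkl','wb'))
p=np.array([.4907,.1055,.026]);
hsv=cv2.cvtColor(c['color'],cv2.COLOR_RGB2HSV);yy,xx=np.mgrid[:400,:640]
ctr=(320,195)
m=(hsv[...,1]<130)&(hsv[...,2]>130)&(hsv[...,0]>14)&(np.hypot(xx-ctr[0],yy-ctr[1])<70)
b=max(blobs(m),key=lambda t:t[0][4]);print(b[0],b[1])
q=cv2.findContours(b[2].astype(np.uint8),0,cv2.CHAIN_APPROX_NONE)[0][0][:,0]
P=onz(c,q,.026,T)[:,:2];top=q[:,1]<b[0][1]+22
A=np.c_[2*P[top],np.ones(top.sum())];x=np.linalg.lstsq(A,(P[top]**2).sum(1),rcond=None)[0]
print('collar',x[:2],'r',np.sqrt(x[2]+x[:2]@x[:2]),s['tool_pos'],R.from_quat(s['tool_rot']).as_matrix().round(4))
E
```

```text
[ 292  177   66   81 3955] [324.14639697 214.8920354 ]
collar [0.4914844  0.10743939] r 0.02649058274904849 [0.49191773 0.10834096 0.13915201] [[ 7.331e-01  6.801e-01  4.000e-04]
 [ 6.801e-01 -7.331e-01 -5.000e-04]
 [-1.000e-04  7.000e-04 -1.000e+00]]
```

>>> carry_out:
  plan:
    - {"tx":-0.05,"ty":-0.15,"tz":-2,"rx":0,"ry":0,"rz":0,"claw":8.8}
    - {"tx":0,"ty":0,"tz":-2,"rx":0,"ry":0,"rz":0,"claw":8.8}
    - {"tx":0,"ty":0,"tz":-2,"rx":0,"ry":0,"rz":0,"claw":8.8}
    - {"tx":0,"ty":0,"tz":-1.4,"rx":0,"ry":0,"rz":0,"claw":8.8}
    - {"tx":0,"ty":0,"tz":0,"rx":0,"ry":0,"rz":0,"claw":8.8}

```text
clock: 4.15
tool_pos: [0.491, 0.1074, 0.0645]
tool_rot: [0.931, 0.366, -0.0, 0.0]
ft_force: [0.4, 0.2, 1.1]
finger_gap: 0.0884
grip_force: 0.0
```

>>> carry_out:
  plan:
    - {"tx":0,"ty":0,"tz":0,"rx":0,"ry":0,"rz":0,"claw":5}
    - {"tx":0,"ty":0,"tz":0,"rx":0,"ry":0,"rz":0,"claw":3}
    - {"tx":0,"ty":0,"tz":0,"rx":0,"ry":0,"rz":0,"claw":3}
    - {"tx":0,"ty":0,"tz":0,"rx":0,"ry":0,"rz":0,"claw":3}
    - {"tx":0,"ty":0,"tz":0,"rx":0,"ry":0,"rz":0,"claw":3}
    - {"tx":0,"ty":0,"tz":0,"rx":0,"ry":0,"rz":0,"claw":3}
  newtons: 25

```text
clock: 4.9
tool_pos: [0.4912, 0.1075, 0.0648]
tool_rot: [0.931, 0.366, 0.0, 0.0]
ft_force: [0.8, -0.3, 0.7]
finger_gap: 0.0346
grip_force: 24.4
```

>>> carry_out:
  plan:
    - {"tx":0,"ty":0,"tz":1,"rx":0,"ry":0,"rz":0,"claw":3}
    - {"tx":0,"ty":0,"tz":3,"rx":0,"ry":0,"rz":0,"claw":3}
    - {"tx":0,"ty":0,"tz":3,"rx":0,"ry":0,"rz":0,"claw":3}
    - {"tx":0,"ty":0,"tz":3,"rx":0,"ry":0,"rz":0,"claw":3}
    - {"tx":0,"ty":0,"tz":0.5,"rx":0,"ry":0,"rz":0,"claw":3}
    - {"tx":0.5,"ty":-2.5,"tz":0,"rx":0,"ry":0,"rz":0,"claw":3}
    - {"tx":0.8,"ty":-4,"tz":0,"rx":0,"ry":0,"rz":-2,"claw":3}
    - {"tx":0.8,"ty":-4,"tz":0,"rx":0,"ry":0,"rz":-2,"claw":3}
    - {"tx":0.8,"ty":-4,"tz":0,"rx":0,"ry":0,"rz":-2,"claw":3}
    - {"tx":0.8,"ty":-4,"tz":0,"rx":0,"ry":0,"rz":-0.4,"claw":3}
    - {"tx":0.4,"ty":-3,"tz":0,"rx":0,"ry":0,"rz":0,"claw":3}
    - {"tx":0,"ty":0,"tz":0,"rx":0,"ry":0,"rz":0,"claw":3}
    - {"tx":0,"ty":0,"tz":0,"rx":0,"ry":0,"rz":0,"claw":3}

```text
clock: 6.52
tool_pos: [0.5315, -0.1064, 0.169]
tool_rot: [0.95, 0.314, -0.001, -0.001]
ft_force: [0.3, 0.8, -2.3]
finger_gap: 0.0339
grip_force: 24.4
```

```bash
python3 - <<'E'
from plant import robot
from h import *
s=robot.get_state();c=robot.camera('wrist')
print(s['clock'],s['tool_pos'],np.degrees(np.arctan2(*R.from_quat(s['tool_rot']).as_matrix()[[1,0],0])),R.from_quat(s['tool_rot']).as_matrix()[:,2],s['ft_force'],s['grip_force'],s['finger_gap'])
pickle.dump((s,c),open('w6.pkl','wb'))
cv2.imwrite('pics/w6.png',c['color'][:,:,::-1])
E
```

```text
6.525 [ 0.53150345 -0.10644468  0.16901114] 36.54980329319223 [-0.00150514  0.00109939 -0.99999826] [ 0.2651559   0.84672417 -2.30143037] 24.4151681222138 0.03393652132676565
```

View pics/w6.png

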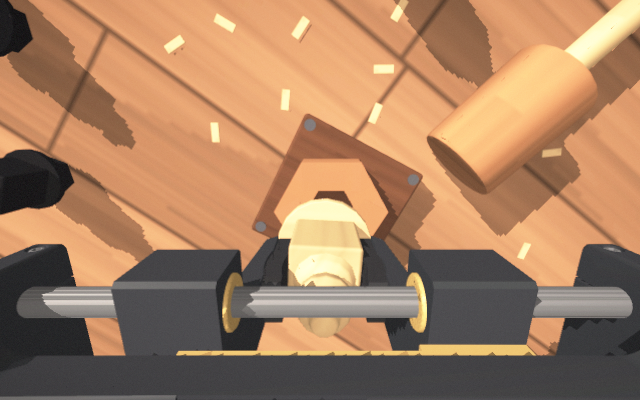

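Held statuette: collar at (325,235) over the plate, and the plate's far flat at row 160 is parallel to the jaws, so the yaw is right. I'll centre it and go down near the plate.

>>> carry_out:
  plan:
    - {"tx":0.1,"ty":-0.55,"tz":-1,"rx":0,"ry":0,"rz":0,"claw":3}
    - {"tx":0,"ty":0,"tz":-1.5,"rx":0,"ry":0,"rz":0,"claw":3}
    - {"tx":0,"ty":0,"tz":-1,"rx":0,"ry":0,"rz":0,"claw":3}
    - {"tx":0,"ty":0,"tz":-0.7,"rx":0,"ry":0,"rz":0,"claw":3}
    - {"tx":0,"ty":0,"tz":0,"rx":0,"ry":0,"rz":0,"claw":3}
    - {"tx":0,"ty":0,"tz":0,"rx":0,"ry":0,"rz":0,"claw":3}

```text
clock: 7.32
tool_pos: [0.5333, -0.113, 0.1279]
tool_rot: [0.95, 0.313, 0.0, 0.0]
ft_force: [0.4, -0.1, -1.7]
finger_gap: 0.0341
grip_force: 24.4
```

>>> carry_out:
  plan:
    - {"tx":-0.1,"ty":0.12,"tz":-0.3,"rx":0,"ry":0,"rz":0,"claw":3}
    - {"tx":0,"ty":0,"tz":-0.3,"rx":0,"ry":0,"rz":0,"claw":3}
    - {"tx":0,"ty":0,"tz":-0.2,"rx":0,"ry":0,"rz":0,"claw":3}
    - {"tx":0,"ty":0,"tz":-0.1,"rx":0,"ry":0,"rz":0,"claw":3}
    - {"tx":0,"ty":0,"tz":0,"rx":0,"ry":0,"rz":0,"claw":3}

```text
clock: 7.95
tool_pos: [0.5321, -0.1118, 0.1188]
tool_rot: [0.95, 0.313, -0.0, 0.0]
ft_force: [-0.2, 0.4, -2.5]
finger_gap: 0.0342
grip_force: 24.4
```

Bottom is at about 54 mm with no contact yet, so I'll go on in 1 mm steps.

>>> carry_out:
  plan:
    - {"tx":0,"ty":0,"tz":-0.1,"rx":0,"ry":0,"rz":0,"claw":3}
    - {"tx":0,"ty":0,"tz":-0.1,"rx":0,"ry":0,"rz":0,"claw":3}

```text
clock: 8.2
tool_pos: [0.5325, -0.1116, 0.118]
tool_rot: [0.95, 0.313, 0.001, 0.0]
ft_force: [-2.7, 0.8, 15.1]
finger_gap: 0.0339
grip_force: 24.4
```

>>> carry_out:
  plan:
    - {"tx":0,"ty":0,"tz":-0.1,"rx":0,"ry":0,"rz":0,"claw":3}
    - {"tx":0,"ty":0,"tz":0,"rx":0,"ry":0,"rz":0,"claw":3}

```text
clock: 8.45
tool_pos: [0.5328, -0.1114, 0.1177]
tool_rot: [0.95, 0.313, 0.001, 0.0]
ft_force: [-1.8, 2.0, 16.8]
finger_gap: 0.0341
grip_force: 24.6
```

```bash
python3 - <<'E'
from plant import robot
s=robot.get_state();print(s['ft_force'],s['wrist_torque'],s['tool_pos'])
E
```

```text
[-1.82044638  2.03618325 16.77493786] [ 0.41652225  0.85002683 -0.00897101] [ 0.53277488 -0.11143871  0.11772094]
```

>>> carry_out:
  plan:
    - {"tx":0,"ty":0,"tz":0.15,"rx":0,"ry":0,"rz":0,"claw":3}
    - {"tx":0,"ty":0,"tz":0,"rx":0,"ry":0,"rz":0,"claw":3}

```text
clock: 8.7
tool_pos: [0.5325, -0.1116, 0.1182]
tool_rot: [0.95, 0.313, 0.001, 0.0]
ft_force: [-0.1, 0.9, 9.1]
finger_gap: 0.034
grip_force: 24.5
```

```bash
python3 - <<'E'
from plant import robot
s=robot.get_state();print(s['ft_force'],s['wrist_torque'],s['tool_pos'])
E
```

```text
[-0.06727599  0.87767685  9.07542727] [ 0.2478215   0.4652456  -0.02421084] [ 0.53254277 -0.11163647  0.11818826]
```

>>> carry_out:
  plan:
    - {"tx":0,"ty":-0.05,"tz":0,"rx":0,"ry":0,"rz":0,"claw":3}
    - {"tx":0,"ty":-0.05,"tz":0,"rx":0,"ry":0,"rz":0,"claw":3}

```text
clock: 8.95
tool_pos: [0.5325, -0.1119, 0.1181]
tool_rot: [0.95, 0.313, 0.001, -0.0]
ft_force: [-1.3, 2.1, 8.7]
finger_gap: 0.0343
grip_force: 24.6
```

>>> carry_out:
  plan:
    - {"tx":0,"ty":-0.05,"tz":0,"rx":0,"ry":0,"rz":0,"claw":3}
    - {"tx":0,"ty":-0.05,"tz":0,"rx":0,"ry":0,"rz":0,"claw":3}

```text
clock: 9.2
tool_pos: [0.5324, -0.1122, 0.1181]
tool_rot: [0.95, 0.314, 0.001, -0.001]
ft_force: [-2.2, 3.6, 9.7]
finger_gap: 0.0343
grip_force: 24.6
```

>>> carry_out:
  plan:
    - {"tx":0.05,"ty":0,"tz":0,"rx":0,"ry":0,"rz":0,"claw":3}
    - {"tx":0.05,"ty":0,"tz":0,"rx":0,"ry":0,"rz":0,"claw":3}

```text
clock: 9.45
tool_pos: [0.5327, -0.1121, 0.1181]
tool_rot: [0.95, 0.314, 0.0, -0.001]
ft_force: [-2.4, 2.3, 10.1]
finger_gap: 0.0343
grip_force: 24.6
```

```bash
python3 - <<'E'
from plant import robot
s=robot.get_state();print(s['ft_force'],s['wrist_torque'],s['tool_pos'])
E
```

```text
[-2.43141093  2.25815372 10.08909186] [ 0.9734959   0.95955809 -0.08800174] [ 0.5327386  -0.11210491  0.11805231]
```

>>> carry_out:
  plan:
    - {"tx":0,"ty":0,"tz":0.06,"rx":0,"ry":0,"rz":0,"claw":3}
    - {"tx":0,"ty":0,"tz":0.0,"rx":0,"ry":0,"rz":0,"claw":3}

```text
clock: 9.7
tool_pos: [0.5326, -0.1122, 0.1183]
tool_rot: [0.95, 0.314, -0.0, -0.001]
ft_force: [-2.0, 3.5, 7.0]
finger_gap: 0.0341
grip_force: 24.6
```

```bash
python3 - <<'E'
from plant import robot
s=robot.get_state();print(s['ft_force'],s['wrist_torque'],s['tool_pos'])
E
```

```text
[-2.00358733  3.53309037  7.02209766] [ 0.8774195   0.72975511 -0.05522265] [ 0.53258695 -0.11219467  0.11825481]
```

>>> carry_out:
  plan:
    - {"tx":0,"ty":0,"tz":0.1,"rx":0,"ry":0,"rz":0,"claw":3}
    - {"tx":0,"ty":0,"tz":0.0,"rx":0,"ry":0,"rz":0,"claw":3}

```text
clock: 9.95
tool_pos: [0.5333, -0.1142, 0.1187]
tool_rot: [0.95, 0.313, 0.0, 0.0]
ft_force: [-0.6, 0.1, -0.1]
finger_gap: 0.0342
grip_force: 24.5
```

```bash
python3 - <<'E'
from plant import robot
s=robot.get_state();print(s['ft_force'],s['wrist_torque'],s['tool_pos'],s['tool_rot'])
E
```

```text
[-0.56145267  0.0807479  -0.10990621] [ 0.16508488  0.08748322 -0.00393073] [ 0.53333141 -0.11421238  0.11869676] [9.49737325e-01 3.13047786e-01 1.41557547e-04 2.76668740e-04]
```

>>> carry_out:
  plan:
    - {"tx":0,"ty":0,"tz":-0.1,"rx":0,"ry":0,"rz":0,"claw":3}
    - {"tx":0,"ty":0,"tz":0.0,"rx":0,"ry":0,"rz":0,"claw":3}

```text
clock: 10.2
tool_pos: [0.5335, -0.1139, 0.1184]
tool_rot: [0.95, 0.313, 0.0, 0.0]
ft_force: [-0.6, 0.6, 5.6]
finger_gap: 0.034
grip_force: 24.5
```

```bash
python3 - <<'E'
from plant import robot
s=robot.get_state();print(s['ft_force'],s['wrist_torque'],s['tool_pos'],s['tool_rot'])
E
```

```text
[-0.59110519  0.57392484  5.60890965] [ 0.13066539  0.28631733 -0.01945269] [ 0.53354271 -0.11386641  0.11837558] [9.49714670e-01 3.13116186e-01 4.62106419e-04 2.93679990e-04]
```

>>> carry_out:
  plan:
    - {"tx":0,"ty":0,"tz":0.1,"rx":0,"ry":0,"rz":0,"claw":3}
    - {"tx":0.12,"ty":0.08,"tz":0.0,"rx":0,"ry":0,"rz":0,"claw":3}
    - {"tx":0,"ty":0,"tz":0.0,"rx":0,"ry":0,"rz":0,"claw":3}
    - {"tx":0,"ty":0,"tz":-0.1,"rx":0,"ry":0,"rz":0,"claw":3}
    - {"tx":0,"ty":0,"tz":0.0,"rx":0,"ry":0,"rz":0,"claw":3}

```text
clock: 10.82
tool_pos: [0.5342, -0.1133, 0.1183]
tool_rot: [0.95, 0.313, -0.0, 0.0]
ft_force: [-2.0, 0.3, 5.5]
finger_gap: 0.0345
grip_force: 24.5
```

```bash
python3 - <<'E'
from plant import robot
s=robot.get_state();print(s['ft_force'],s['wrist_torque'],s['tool_pos'],s['tool_rot'])
E
```

```text
[-1.95781565  0.32040684  5.53357069] [-0.21676081  0.45813115 -0.01771461] [ 0.53418796 -0.11327048  0.11829916] [ 9.49723510e-01  3.13089710e-01 -1.19385342e-04  2.71581195e-04]
```

```bash
python3 - <<'E'
from plant import robot
from h import *
s=robot.get_state();c=robot.camera('wrist')
pickle.dump((s,c),open('w7.pkl','wb'))
o=np.vstack([cv2.resize(k['color'][130:270,220:440],(660,420),interpolation=cv2.INTER_CUBIC)[:290] for k in (c,pickle.load(open('w6.pkl','rb'))[1])])
cv2.imwrite('pics/w7.png',o[:,:,::-1])
E
```

View pics/w7.png

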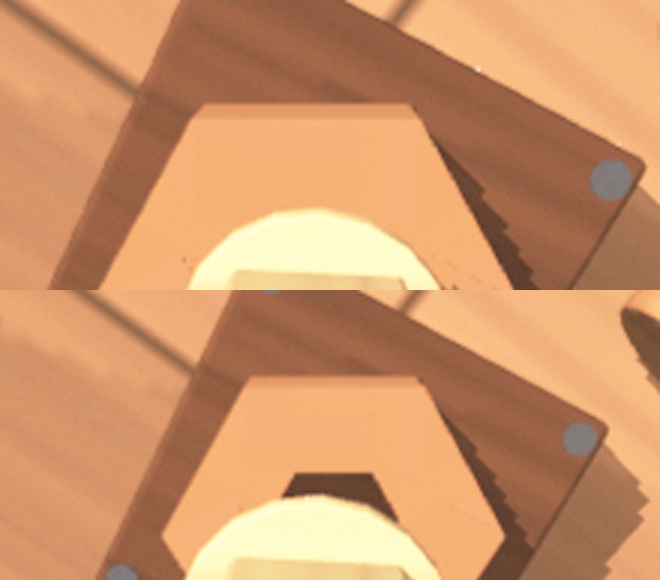

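The upper crop shows the plate's far top edge at crop row 118 and the collar apex at (316,209). The lower crop shows the pocket's far edge at row 183, from x 297 to 373. I'll compute offsets from these edges.

```bash
python3 - <<'E'
from h import *
s,c=pickle.load(open('w7.pkl','rb'));T=wristT(s,c)
X=R.from_quat(s['tool_rot']).as_matrix()[:,0][:2];X/=np.linalg.norm(X);Y=np.array([X[1],-X[0]])
def f(p):return (220+(p[0]+.5)/3-.5,130+(p[1]+.5)/3-.5)
rel=lambda p,z,s,c,T:(lambda w:(((w-s['tool_pos'][:2])@X)*1e3,((w-s['tool_pos'][:2])@Y)*1e3))(onz(c,[f(p)],z,T)[0,:2])
g=c['color'].astype(float)
col=g[:,:,2]  # blue
# profile plate edge rows (several columns), collar apex
from scipy.ndimage import gaussian_filter
def sub(pro,lo,hi):
    d=np.abs(np.diff(pro[lo:hi]));k=d.argmax();w=d[max(0,k-1):k+2];return lo+.5+(np.arange(max(0,k-1),max(0,k-1)+len(w))@w)/w.sum()
def rl(u,v,z):
    w=onz(c,[(u,v)],z,T)[0,:2]-s['tool_pos'][:2];return (w@X*1e3,w@Y*1e3)
print('cols rows160-175',[(x,g[160:176,x,0].astype(int).tolist()) for x in(300,330)])
ap=[(x,sub(g[:,x,2],185,206)) for x in range(319,332,2)];print('apex',np.round([rl(u,v,.074) for u,v in ap],2).tolist())
for v in(185,192,198,205,210):
    l=sub(g[v,:,0],245,285);r=sub(g[v,:,0],345,400);a,b=rl(l,v,.054),rl(r,v,.054)
    print(v,round(l,1),round(r,1),'plate mid Y',round((a[1]+b[1])/2,2),'w',round(a[1]-b[1],1),'x',round(a[0],1))
for v in(208,213,218,222):
    l=sub(g[v,:,2],262,300);r=sub(g[v,:,2],350,385);a,b=rl(l,v,.08),rl(r,v,.08)
    print('collar',v,round(l,1),round(r,1),'mid Y',round((a[1]+b[1])/2,2),'w',round(a[1]-b[1],1))
print('far edge',rl(324,168.9,.054))
s6,c6=pickle.load(open('w6.pkl','rb'));s,c=s6,c6;T=wristT(s,c);g=c['color'].astype(float)
print([(x,g[155:166,x,0].astype(int).tolist(),g[184:197,x,0].astype(int).tolist()) for x in(325,335)])
for x in(325,330,335,340):
    v=sub(g[:,x,0],184,196);print('w6 pocket far',rl(x,v,.054))
for v in(192,193,194): 
    l=sub(g[v,:,0],308,325);r=sub(g[v,:,0],340,360);a,b=rl(l,v,.054),rl(r,v,.054);print('w6 pocket mid Y',round((a[1]+b[1])/2,2),'w',round(a[1]-b[1],1))
print(s['tool_pos'],X,Y)
E
```

```text
cols rows160-175 [(300, [157, 156, 157, 158, 183, 224, 225, 229, 230, 236, 245, 246, 245, 245, 245, 246]), (330, [143, 145, 148, 153, 183, 225, 227, 228, 229, 236, 247, 247, 247, 247, 246, 246])]
apex [[24.85, -2.48], [24.96, -1.32], [25.05, -0.15], [25.07, 1.01], [25.02, 2.18], [24.08, 3.35], [24.39, 4.51]]
185 274.6 368.2 plate mid Y -1.26 w -60.4 x 29.4
192 270.7 372.2 plate mid Y -1.25 w -65.9 x 24.8
198 267.6 375.4 plate mid Y -1.22 w -70.4 x 20.8
205 263.5 379.2 plate mid Y -1.3 w -76.0 x 16.1
210 261.1 382.1 plate mid Y -1.17 w -79.8 x 12.6
collar 208 296.3 380.6 mid Y 8.61 w -47.7
collar 213 290.8 383.4 mid Y 7.86 w -52.6
collar 218 286.3 360.3 mid Y 0.03 w -42.3
collar 222 284.2 363.5 mid Y 0.35 w -45.5
far edge (np.float64(39.89148013531523), np.float64(0.40874906839563285))
[(325, [162, 161, 161, 181, 220, 227, 232, 240, 247, 246, 247], [246, 246, 245, 246, 246, 246, 230, 130, 105, 106, 105, 105, 103]), (335, [149, 152, 153, 178, 220, 228, 232, 241, 247, 247, 247], [246, 246, 246, 246, 245, 246, 231, 126, 103, 102, 103, 102, 104])]
w6 pocket far (np.float64(14.223785030320785), np.float64(0.936355619272044))
w6 pocket far (np.float64(14.251261719710527), np.float64(5.067719862736463))
w6 pocket far (np.float64(14.248359989415452), np.float64(9.198903114788179))
w6 pocket far (np.float64(14.25887530519366), np.float64(13.32959333771558))
w6 pocket mid Y 5.65 w -22.3
w6 pocket mid Y 5.6 w -23.3
w6 pocket mid Y 5.8 w -24.5
[ 0.53150345 -0.10644468  0.16901114] [0.8039497 0.5946973] [ 0.5946973 -0.8039497]
```

>>> carry_out:
  plan:
    - {"tx":0,"ty":0.1,"tz":0.15,"rx":0,"ry":0,"rz":0,"claw":3}
    - {"tx":0,"ty":0.05,"tz":0,"rx":0,"ry":0,"rz":0,"claw":3}
    - {"tx":0,"ty":0,"tz":0.0,"rx":0,"ry":0,"rz":0,"claw":3}

```text
clock: 11.25
tool_pos: [0.5344, -0.1112, 0.1191]
tool_rot: [0.95, 0.313, 0.0, -0.0]
ft_force: [-0.4, 0.2, -2.4]
finger_gap: 0.0342
grip_force: 24.5
```

>>> carry_out:
  plan:
    - {"tx":-0.06,"ty":-0.05,"tz":0,"rx":0,"ry":0,"rz":0,"claw":3}
    - {"tx":0,"ty":0,"tz":-0.1,"rx":0,"ry":0,"rz":0,"claw":3}
    - {"tx":0,"ty":0,"tz":-0.1,"rx":0,"ry":0,"rz":0,"claw":3}
    - {"tx":0,"ty":0,"tz":0.0,"rx":0,"ry":0,"rz":0,"claw":3}

```text
clock: 11.75
tool_pos: [0.5338, -0.112, 0.1182]
tool_rot: [0.95, 0.313, 0.0, 0.0]
ft_force: [-1.8, 0.3, 7.7]
finger_gap: 0.0341
grip_force: 24.5
```

>>> carry_out:
  plan:
    - {"tx":0,"ty":0,"tz":0.08,"rx":0,"ry":0,"rz":0,"claw":3}
    - {"tx":0.04,"ty":0.03,"tz":0,"rx":0,"ry":0,"rz":0,"claw":3}
    - {"tx":0.04,"ty":0.03,"tz":0,"rx":0,"ry":0,"rz":0,"claw":3}
    - {"tx":0,"ty":0,"tz":-0.06,"rx":0,"ry":0,"rz":0,"claw":3}

```text
clock: 12.25
tool_pos: [0.5341, -0.1118, 0.1181]
tool_rot: [0.95, 0.313, -0.0, 0.0]
ft_force: [-3.4, 0.4, 12.0]
finger_gap: 0.0342
grip_force: 24.5
```

>>> carry_out:
  plan:
    - {"tx":0,"ty":0,"tz":0.06,"rx":0,"ry":0,"rz":0,"claw":3}
    - {"tx":-0.03,"ty":0.04,"tz":0,"rx":0,"ry":0,"rz":0,"claw":3}
    - {"tx":-0.03,"ty":0.04,"tz":0,"rx":0,"ry":0,"rz":0,"claw":3}
    - {"tx":0,"ty":0,"tz":-0.06,"rx":0,"ry":0,"rz":0,"claw":3}

```text
clock: 12.75
tool_pos: [0.534, -0.1115, 0.1181]
tool_rot: [0.95, 0.313, -0.0, 0.001]
ft_force: [-2.9, -1.7, 11.8]
finger_gap: 0.0339
grip_force: 24.5
```

>>> carry_out:
  plan:
    - {"tx":0,"ty":0,"tz":0.3,"rx":0,"ry":0,"rz":0,"claw":3}
    - {"tx":0,"ty":0,"tz":0,"rx":0,"ry":0,"rz":0,"claw":3}
    - {"tx":0,"ty":0,"tz":0,"rx":0,"ry":0,"rz":0,"claw":3}

```text
clock: 13.12
tool_pos: [0.5339, -0.1104, 0.1202]
tool_rot: [0.95, 0.313, -0.0, -0.0]
ft_force: [0.9, -0.2, -1.9]
finger_gap: 0.0342
grip_force: 24.5
```

```bash
cat > off.py <<'E'
from plant import robot
from h import *
s=robot.get_state();c=robot.camera('wrist');T=wristT(s,c);pickle.dump((s,c),open('w8.pkl','wb'))
M=R.from_quat(s['tool_rot']).as_matrix();X=M[:2,0];Y=M[:2,1]
g=c['color'].astype(float);dz=s['tool_pos'][2]-.1185
def sub(pro,lo,hi):
    d=np.abs(np.diff(pro[lo:hi]));k=d.argmax();a=max(0,k-1);w=d[a:k+2];return lo+.5+(np.arange(a,a+len(w))@w)/w.sum()
def rl(u,v,z):
    w=onz(c,[(u,v)],z,T)[0,:2]-s['tool_pos'][:2];return np.array([w@X,w@Y])*1e3
print(s['tool_pos'],M[:,2].round(4),s['ft_force'].round(1) if hasattr(s['ft_force'],'round') else s['ft_force'])
for z in(.074,.08): 
    P=np.array([rl(u,sub(g[:,u,2],185,206),z+dz) for u in range(300,349,2)])
    A=np.c_[P,np.ones(len(P))];f=lambda p:np.hypot(P[:,0]-p[0],P[:,1]-p[1])-28
    from scipy.optimize import least_squares
    r=least_squares(f,[-2,0],loss='soft_l1',f_scale=.2);print('collar z',z,r.x.round(2),'res',np.abs(r.fun).mean().round(2))
mid=[]
for v in range(185,212,3):
    l=sub(g[v,:,0],245,285);q=sub(g[v,:,0],345,400);mid.append((rl(l,v,.054)[1]+rl(q,v,.054)[1])/2)
e=[rl(x,sub(g[:,x,0],167,175),.054)[0]-42 for x in range(300,350,10)]
print('plate X',np.round(e,2),'Y',np.round(mid,2))
print('X',X,'Y',Y);print(g[190:215,323].astype(int).tolist())
E
python3 off.py
```

```text
[ 0.53394511 -0.11038146  0.12021078] [-2.e-04  4.e-04 -1.e+00] [ 0.9 -0.2 -1.9]
collar z 0.074 [-2.91 -0.52] res 0.38
collar z 0.08 [-1.41 -0.5 ] res 0.37
plate X [-3.62 -3.81 -3.82 -3.74 -3.47] Y [1.26 1.24 1.25 1.25 1.25 1.17 1.26 1.27 1.15]
X [0.80372116 0.59500612] Y [ 0.59500611 -0.80372109]
[[246, 178, 118], [246, 177, 118], [246, 178, 119], [246, 177, 118], [246, 177, 117], [246, 176, 117], [247, 179, 120], [246, 177, 117], [248, 189, 126], [252, 222, 153], [254, 240, 178], [255, 249, 194], [255, 253, 211], [255, 251, 203], [255, 251, 201], [255, 252, 202], [255, 251, 201], [255, 252, 202], [255, 252, 202], [255, 251, 200], [255, 251, 202], [255, 251, 202], [255, 252, 204], [255, 252, 204], [255, 252, 206]]
```

```bash
python3 - <<'E'
from h import *
def crop(f,x,y,w):
    c=pickle.load(open(f,'rb'));c=c[1]['color'] if isinstance(c,tuple) else c
    g=c[y-w:y+w,x-w:x+w].astype(float);g=np.clip((g-100)/155,0,1)**2.2*255
    return cv2.resize(g.astype(np.uint8),(390,290) if 0 else (290,290),interpolation=cv2.INTER_CUBIC)
d=pickle.load(open('cam0.pkl','rb'))
sc=cv2.resize(d['scene']['color'][130:185,270:325],(290,290),interpolation=cv2.INTER_CUBIC)
top=cv2.resize(d['top']['color'][230:270,243:283],(290,290),interpolation=cv2.INTER_CUBIC)
o=np.vstack([np.hstack([crop('w3.pkl',325,183,26),crop('w4.pkl',320,195,35)]),np.hstack([crop('w5.pkl',324,215,48),sc])])
cv2.imwrite('pics/nose.png',o[:,:,::-1])
E
```

```text
(no output)
```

View pics/nose.png

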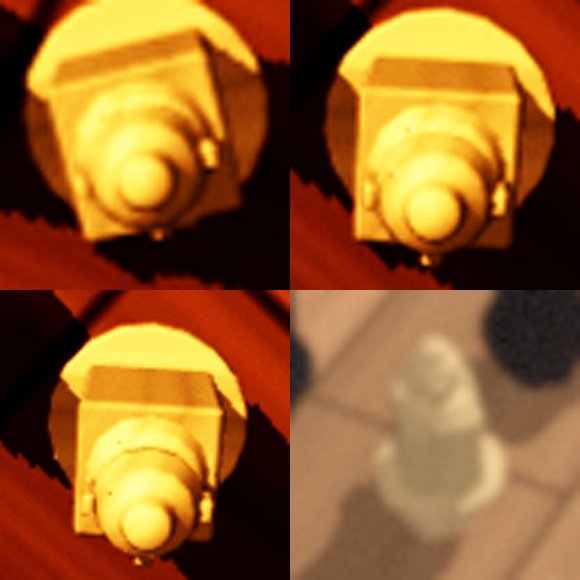

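The enhanced crops show two ears left and right along the jaw line, at (370,193) and (500,197) in the second panel, and the nose at the bottom (430,260). So the face looks along −tool x, and the hexagon is 30° out. I'll turn −30°.

>>> carry_out:
  plan:
    - {"tx":0,"ty":0,"tz":0.5,"rx":0,"ry":0,"rz":0,"claw":3}
    - {"tx":0,"ty":0,"tz":0,"rx":0,"ry":0,"rz":-8,"claw":3}
    - {"tx":0,"ty":-0.1,"tz":0,"rx":0,"ry":0,"rz":-8,"claw":3}
    - {"tx":0,"ty":-0.1,"tz":0,"rx":0,"ry":0,"rz":-8,"claw":3}
    - {"tx":0,"ty":-0.1,"tz":0,"rx":0,"ry":0,"rz":-6,"claw":3}
    - {"tx":0,"ty":0,"tz":0,"rx":0,"ry":0,"rz":0,"claw":3}
    - {"tx":0,"ty":0,"tz":0,"rx":0,"ry":0,"rz":0,"claw":3}

```text
clock: 14.05
tool_pos: [0.534, -0.1135, 0.1257]
tool_rot: [0.998, 0.058, 0.0, -0.0]
ft_force: [-0.3, 0.5, -2.2]
finger_gap: 0.0343
grip_force: 24.5
```

```bash
python3 - <<'E'
from plant import robot
from h import *
s=robot.get_state();M=R.from_quat(s['tool_rot']).as_matrix();print(s['tool_pos'],np.degrees(np.arctan2(M[1,0],M[0,0])),M[:,2],s['q'])
E
```

```text
[ 0.53399524 -0.11350829  0.12567408] 6.608819422043897 [ 2.01533479e-04  8.72502158e-05 -9.99999976e-01] [ 0.1715449   0.79485079 -0.07800213  1.92068     0.13332721  0.43076652
 -1.45985586]
```

Yaw is 6.6°. I'll nudge x by 0.5 mm and lower gently.

>>> carry_out:
  plan:
    - {"tx":0.05,"ty":0.02,"tz":-0.3,"rx":0,"ry":0,"rz":0,"claw":3}
    - {"tx":0,"ty":0,"tz":-0.2,"rx":0,"ry":0,"rz":0,"claw":3}
    - {"tx":0,"ty":0,"tz":-0.1,"rx":0,"ry":0,"rz":0,"claw":3}
    - {"tx":0,"ty":0,"tz":-0.1,"rx":0,"ry":0,"rz":0,"claw":3}
    - {"tx":0,"ty":0,"tz":-0.1,"rx":0,"ry":0,"rz":0,"claw":3}
    - {"tx":0,"ty":0,"tz":0,"rx":0,"ry":0,"rz":0,"claw":3}

```text
clock: 14.8
tool_pos: [0.5344, -0.1134, 0.1175]
tool_rot: [0.998, 0.057, -0.0, 0.0]
ft_force: [-0.8, -0.6, -1.5]
finger_gap: 0.0339
grip_force: 24.5
```

No contact below rim height, so it may be in. I'll continue slowly.

>>> carry_out:
  plan:
    - {"tx":0,"ty":0,"tz":-0.1,"rx":0,"ry":0,"rz":0,"claw":3}
    - {"tx":0,"ty":0,"tz":-0.1,"rx":0,"ry":0,"rz":0,"claw":3}
    - {"tx":0,"ty":0,"tz":0,"rx":0,"ry":0,"rz":0,"claw":3}

```text
clock: 15.18
tool_pos: [0.5344, -0.1134, 0.1154]
tool_rot: [0.998, 0.057, -0.0, 0.0]
ft_force: [-0.3, 0.9, -2.9]
finger_gap: 0.0339
grip_force: 24.5
```

>>> carry_out:
  plan:
    - {"tx":0,"ty":0,"tz":-0.2,"rx":0,"ry":0,"rz":0,"claw":3}
    - {"tx":0,"ty":0,"tz":-0.2,"rx":0,"ry":0,"rz":0,"claw":3}
    - {"tx":0,"ty":0,"tz":-0.2,"rx":0,"ry":0,"rz":0,"claw":3}
    - {"tx":0,"ty":0,"tz":0,"rx":0,"ry":0,"rz":0,"claw":3}

```text
clock: 15.68
tool_pos: [0.5344, -0.1134, 0.1093]
tool_rot: [0.998, 0.057, -0.0, 0.0]
ft_force: [-0.6, 0.5, -2.9]
finger_gap: 0.034
grip_force: 24.5
```

>>> carry_out:
  plan:
    - {"tx":0,"ty":0,"tz":-0.2,"rx":0,"ry":0,"rz":0,"claw":3}
    - {"tx":0,"ty":0,"tz":-0.2,"rx":0,"ry":0,"rz":0,"claw":3}
    - {"tx":0,"ty":0,"tz":-0.2,"rx":0,"ry":0,"rz":0,"claw":3}
    - {"tx":0,"ty":0,"tz":-0.15,"rx":0,"ry":0,"rz":0,"claw":3}
    - {"tx":0,"ty":0,"tz":0,"rx":0,"ry":0,"rz":0,"claw":3}

```text
clock: 16.3
tool_pos: [0.5344, -0.1134, 0.1019]
tool_rot: [0.998, 0.057, -0.0, 0.0]
ft_force: [-0.3, -0.0, -1.9]
finger_gap: 0.0344
grip_force: 24.5
```

>>> carry_out:
  plan:
    - {"tx":0,"ty":0,"tz":-0.1,"rx":0,"ry":0,"rz":0,"claw":3}
    - {"tx":0,"ty":0,"tz":-0.1,"rx":0,"ry":0,"rz":0,"claw":3}
    - {"tx":0,"ty":0,"tz":-0.1,"rx":0,"ry":0,"rz":0,"claw":3}
    - {"tx":0,"ty":0,"tz":0,"rx":0,"ry":0,"rz":0,"claw":3}

```text
clock: 16.8
tool_pos: [0.5344, -0.1134, 0.0989]
tool_rot: [0.998, 0.057, -0.0, -0.0]
ft_force: [-1.0, 0.7, -2.9]
finger_gap: 0.0339
grip_force: 24.5
```

>>> carry_out:
  plan:
    - {"tx":0,"ty":0,"tz":-0.07,"rx":0,"ry":0,"rz":0,"claw":3}
    - {"tx":0,"ty":0,"tz":0,"rx":0,"ry":0,"rz":0,"claw":3}

```text
clock: 17.05
tool_pos: [0.5343, -0.1134, 0.0987]
tool_rot: [0.998, 0.057, 0.0, 0.0]
ft_force: [-3.5, 0.7, 3.4]
finger_gap: 0.0337
grip_force: 24.5
```

The collar met the plate at the expected height (z = 0.0987, about 6 N). I'll let go and retreat straight up.

>>> carry_out:
  plan:
    - {"tx":0,"ty":0,"tz":0.03,"rx":0,"ry":0,"rz":0,"claw":3}
    - {"tx":0,"ty":0,"tz":0,"rx":0,"ry":0,"rz":0,"claw":3.6}
    - {"tx":0,"ty":0,"tz":0,"rx":0,"ry":0,"rz":0,"claw":5}
    - {"tx":0,"ty":0,"tz":0,"rx":0,"ry":0,"rz":0,"claw":8.8}
    - {"tx":0,"ty":0,"tz":0,"rx":0,"ry":0,"rz":0,"claw":8.8}
    - {"tx":0,"ty":0,"tz":0,"rx":0,"ry":0,"rz":0,"claw":8.8}
    - {"tx":0,"ty":0,"tz":1,"rx":0,"ry":0,"rz":0,"claw":8.8}
    - {"tx":0,"ty":0,"tz":3,"rx":0,"ry":0,"rz":0,"claw":8.8}
    - {"tx":0,"ty":0,"tz":4,"rx":0,"ry":0,"rz":0,"claw":8.8}
    - {"tx":0,"ty":0,"tz":4,"rx":0,"ry":0,"rz":0,"claw":8.8}
    - {"tx":0,"ty":0,"tz":4,"rx":0,"ry":0,"rz":0,"claw":8.8}
    - {"tx":0,"ty":0,"tz":0,"rx":0,"ry":0,"rz":0,"claw":8.8}

```text
clock: 18.55
tool_pos: [0.5363, -0.1137, 0.2623]
tool_rot: [0.998, 0.057, 0.004, 0.001]
ft_force: [-0.1, 0.4, -0.9]
finger_gap: 0.088
grip_force: 0.0
```

```bash
python3 - <<'E'
from plant import robot
from h import *
s=robot.get_state();c=robot.camera('wrist');T=wristT(s,c)
print(s['clock'],s['tool_pos'],s['ft_force'],s['finger_gap'])
hsv=cv2.cvtColor(c['color'],cv2.COLOR_RGB2HSV);yy,xx=np.mgrid[:400,:640]
m=(hsv[...,1]<130)&(hsv[...,2]>130)&(hsv[...,0]>14)&(np.hypot(xx-320,yy-185)<70)
b=max(blobs(m),key=lambda t:t[0][4]);print(b[0],b[1])
q=cv2.findContours(b[2].astype(np.uint8),0,cv2.CHAIN_APPROX_NONE)[0][0][:,0]
for z in(.054,.06,.08):
    P=onz(c,q,z,T)[:,:2];top=q[:,1]<b[0][1]+18
    A=np.c_[2*P[top],np.ones(top.sum())];x=np.linalg.lstsq(A,(P[top]**2).sum(1),rcond=None)[0]
    print(z,'collar',x[:2],'r',np.sqrt(x[2]+x[:2]@x[:2]))
# head tip height: two views top cam + wrist: yellow blob in top
t=robot.camera('top');s2=robot.camera('scene')
pickle.dump((s,c,t,s2),open('end.pkl','wb'))
P=np.array([[.5317,-.1136,.133],[.5317,-.1136,.06]])
for n,k in(('top',t),('scene',s2)):
    print(n,cv2.projectPoints(P,k['rvec'],k['tvec'],k['camera_matrix'],k['distortion'])[0][:,0].round(1).tolist())
    h=cv2.cvtColor(k['color'],cv2.COLOR_RGB2HSV);u,v=cv2.projectPoints(P,k['rvec'],k['tvec'],k['camera_matrix'],k['distortion'])[0][:,0].mean(0)
    yy,xx=np.mgrid[:400,:640];mm=(h[...,0]>14)&(h[...,0]<30)&(h[...,2]>90)&(h[...,1]<190)&(np.hypot(xx-u,yy-v)<35)
    print([(list(b[0]),b[1].round(1).tolist()) for b in blobs(mm,60)])
E
```

```text
18.55 [ 0.53627453 -0.11373033  0.26228321] [-0.10014523  0.40536694 -0.92969507] 0.08798735929085848
[ 298  166   50   53 2006] [322.59920239 191.16600199]
0.054 collar [ 0.53208889 -0.11341964] r 0.027553922093629585
0.06 collar [ 0.53338594 -0.11329765] r 0.027051056129693166
0.08 collar [ 0.53770946 -0.11289103] r 0.02537483624989461
top [[383.4, 219.8], [377.1, 225.2]]
[([np.int32(363), np.int32(221), np.int32(29), np.int32(20), np.int32(363)], [378.4, 230.2])]
scene [[254.8, 211.1], [259.3, 233.9]]
[([np.int32(244), np.int32(208), np.int32(37), np.int32(42), np.int32(968)], [259.5, 229.8])]
```

The collar reads at plate height and centred on the pocket, and the head projects where expected. The arm is clear, so I'm handing in.

```bash
python3 -c "
from plant import robot
print(robot.close_job())"
```

```text
the job is handed in; nothing more can be done
None
```

The statuette stands upright in the stand, tenon fully home and collar on the plate, released with the gripper clear; the job was handed in at about 19 s, and the hardest push read on the stand was about 19 N.

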